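Press the lid onto the honey jar

TASK

Two lever presses stand on the honey shop's counter; one holds a jar whose lid is only sitting on top. Pull that press's lever down until the lid is pushed fully home, keep it pressed there for about half a second, then ease the lever slowly all the way back up, taking at least two seconds and not letting the spring snap it, and let go. Leave the empty press alone.

Things in the scene. Friction and masses are not known exactly. Their poses are not given: they have to be found in the camera images.
- press_grip (a point): Middle of the black round handgrip (28 mm thick, 98 mm long) on the lever of the grey press that HOLDS THE JAR. Clear all round. Turns with the lever: x runs along the lever to its level hinge, 250 mm along x from here; y is parallel to the hinge. At rest the lever slopes 20 deg up to the grip, 320 mm above the counter; with the lid home the grip is about 170 mm lower
- press_lever (a joint): That lever's angle (rad): 0 at rest (up), grows as the grip is pulled down. The ram meets the lid at about 0.5; the lid is home at about 0.70, where the lever comes up hard against it (stop at 0.80 at most). A spring returns it: about 5 N down at the grip to start, 10 to 15 N near the bottom; let go, it flies up
- lid_top (a point): Centre of the top of the white lid (65 mm wide, 16 mm high) on the amber honey jar (70 mm wide) standing in the press's nest; z axis up. 121 to 124 mm above the counter while the lid is loose, 112 mm when fully home; it stays where it is pushed. The jar itself is not handled
- spare_lever (a joint): Lever angle (rad) of the other press: identical, but with an EMPTY nest, standing to the left or right of the first. 0 at rest; to be left alone
Not all that is in view belongs to the job. Leave any red or yellow look-alike of the part that bears lid_top alone.

How it is judged:
By the outcome, as a careful person would: the job done as asked, in the order asked, and still so for the second after the job is handed in, with the robot touching nothing.
It also fails if it takes over 48 s, if anything falls off the work surface, if the arm or the gripper's body presses on something with over 40 N, if the wrist force passes 120 N, or if a joint passes its speed limit or range.

ROBOT

A 6-joint arm with a two-finger parallel gripper is mounted at the origin on the work surface. World frame = base frame: x ahead of the robot, y to its left, z up, the work surface at z = 0. Lengths are in mm, angles in rad, forces in N, time in s.
With the tool pointing down it reaches from about 300 to 775 mm from the base axis. Payload 14.6 kg.
Tool frame: the origin (TCP) lies at the very end of the fingers, on their centre line; the grasp point (between the pads) lies 19 mm behind it; z points along the fingers, y is the line along which they close (so a half turn about z gives the same grasp; the last joint's range is limited). The gripper opens to 94 mm and grips with 3 to 60 N. Pads are 16 mm wide; open, the fingers measure 119 mm over their backs; the gripper's body (75 mm by 177 mm) begins 78 mm behind the grasp point.
Start: joints at [1.276, 0.3, 1.521, -0, 1.321, -0.067], TCP at [124.207, 535.781, 205.446] pointing down, gripper open.
Joint ranges: [-3.03, 3.03], [-0.79, 2.21], [0.23, 2.52], [-1.04, 4.18], [0, 3.07], [-2.55, 2.55]. Speed limits (rad/s): [2.22, 2.22, 2.57, 3.14, 3.14, 3.14].

INTERFACE

Orientations are given as [roll, pitch, yaw] about the fixed x, y, z axes, in that order (R = Rz(yaw) Ry(pitch) Rx(roll)).
In Python, from cell import manip gives the robot as it stands.
- The arm moves only by the tool servo_tool, never from a script. Its argument "motion" is a list that holds one entry, the list of rows, each a list of 7 numbers: the shift along the world's x, y, z as a fraction of full scale, then the turn, a rotation vector about the world's x, y, z as a fraction of full scale, then the closure, from 0 (fully open) to 1 (shut). In form: [[[x, y, z, rx, ry, rz, gripper], ...]]. A call has 1 to 10 rows; each row is the pose to reach, as a shift and turn from the pose commanded when the call began, turning the shorter way round; what a row does not reach only later rows make up. Full scale, the value 1, is 0.5 m for a shift and pi rad for a turn. A row lasts 1/10 s, in which the tool goes at most 50 mm and 8.59 degrees, less where a joint would pass 70% of its speed; a pose out of reach is approached as far as the arm can. A call with a number of a shift or a turn outside -1 to 1 is refused whole. A call with a gripper value outside its range is refused whole. The fingers move at their own pace and stop on an object; "newtons" is the grip in N (left out, the last holds). Time passes only in rows, so rows that repeat a pose let the fingers close. It gives the time, the measured TCP pose, the force, the opening and the grip force at its end, in the units of the state.
- manip.read_state(): the state, without advancing time (a new reading comes with each control period).
- manip.camera(name): name is "side" or "top"; returns a dict with "frame" (420x560x3 uint8, red, green, blue), "range_z" (420x560 float32, mm along the optical axis (not along the pixel's ray), 0 where there is no reading), "vfov" (degrees; the focal length in pixels is half the picture's height over the tangent of half this angle, whatever the lens; pixels are square), "cx", "cy" (the principal point, pixels), "cam_to_world" (4x4, takes a point from camera to world coordinates). Camera axes: x right, y down, z forward; pixel columns grow to the right and rows downward; lengths in mm; the calibration is good to about 2 mm. A picture is of the moment at which its call begins.
- manip.sign_off(): hands the job in; it is judged then, once.
The state is a dict: "clock": time; "joints": joint angles; "qd": joint speeds; "effort": joint torques, N m; "eef_pos": TCP position; "eef_rot": TCP orientation; "wrist_force": force on the tool from outside, world axes, zero at the start; "moment": the same for the moment, N m; "finger_gap": finger opening in mm; "finger_force": force on a finger pad.
Only numpy, scipy, OpenCV 4.12 (cv2) and the standard library are available. Lean on these libraries where they do the work, as an engineer would, in place of code of your own. Each camera call takes 0.05 s, during which the arm holds its last target. There are 200 camera calls.

## Working session

There is one attempt and no reset: what is moved stays moved. The work goes in short steps, Python scripts to look and compute and a tool call to move; the robot and the scene stay as the last step left them, time stands still between calls to the robot, and variables do not carry over. Pictures are saved under pics/ and viewed, at most 10 in all, crops included, and the job is handed in when it is done.

Besides the shell and the picture viewer there is one more tool, called after ">>>" as name([rows], argument=value, ...), one row to a line, values as JSON. servo_tool: Moves the arm, as the interface text tells. Its arguments: {"type":"object","properties":{"motion":{"type":"array"},"newtons":{"type":"number"}},"required":["motion"]}

```bash
mkdir -p pics
cat > h.py <<'E'
import numpy as np, cv2
from cell import manip
def pts(c):
    h,w=c["range_z"].shape; f=h/2/np.tan(np.radians(c["vfov"])/2)
    v,u=np.mgrid[:h,:w]; z=c["range_z"]
    P=np.stack([(u-c["cx"])/f*z,(v-c["cy"])/f*z,z,np.ones_like(z)],-1)@np.array(c["cam_to_world"]).T
    P=P[...,:3]; P[z==0]=np.nan
    return P
E
python3 - <<'E'
from h import *
for n in("side","top"):
    c=manip.camera(n); cv2.imwrite(f"pics/{n}0.png",c["frame"][...,::-1]); np.savez(f"{n}0.npz",P=pts(c),F=c["frame"]); print(n,np.round(c["cam_to_world"],2).tolist(),c["vfov"],(c["range_z"]==0).mean())
print(manip.read_state())
E
```

```text
side [[0.83, -0.41, 0.37, 182.04], [-0.55, -0.59, 0.59, -763.39], [-0.02, -0.7, -0.72, 1049.47], [0.0, 0.0, 0.0, 1.0]] 42.945410202416724 0.004030612244897959
top [[0.0, -1.0, 0.09, 529.1], [-1.0, -0.0, 0.01, -78.28], [-0.01, -0.09, -1.0, 1644.49], [0.0, 0.0, 0.0, 1.0]] 42.40680958456742 0.004081632653061225
{'clock': 0.1, 'joints': array([ 1.27639771e+00,  3.00411445e-01,  1.52152700e+00, -6.44411450e-06,
        1.32070978e+00, -6.65844517e-02]), 'qd': array([-0.00090778, -0.00240755, -0.00089904, -0.00156588,  0.0008979 ,
        0.0006655 ]), 'effort': array([ 1.18438802e-03, -5.32654703e+01, -3.53285944e+01,  7.09829642e-02,
        2.34662258e-02, -7.00404053e-05]), 'eef_pos': array([124.14252691, 535.55789685, 204.94193489]), 'eef_rot': array([-3.14053901e+00, -6.40040018e-05,  2.91378006e+00]), 'wrist_force': array([-0.41933414,  0.03309003, -0.09792424]), 'moment': array([-8.19325188e-03, -1.71791780e-02, -6.17856054e-05]), 'finger_force': 0.0, 'finger_gap': 94.24689121870563}
```

View pics/side0.png

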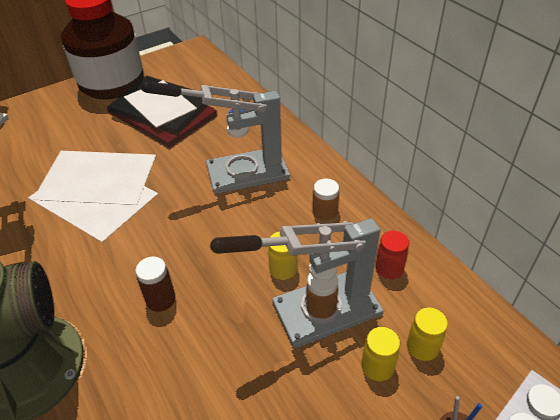

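View pics/top0.png

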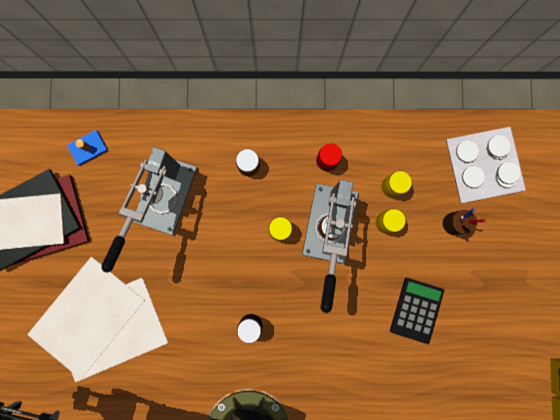

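The jar press is the one at top px (335,230) / side px (330,285), with its black grip at top (328,293) / side (236,244). The empty press is at top (160,195).

Run:
```python
from h import *
for n,(r0,r1,c0,c1) in {"side":(228,262,200,270),"top":(265,320,312,345)}.items():
    d=np.load(n+"0.npz");P,F=d["P"],d["F"]
    m=np.zeros(F.shape[:2],bool);m[r0:r1,c0:c1]=1
    m&=(F.max(-1)<70)&(P[...,2]>230)&(P[...,2]<420)
    Q=P[m];c=Q.mean(0);U,S,V=np.linalg.svd(Q-c,full_matrices=False);a=V[0]*np.sign(V[0][0]);t=(Q-c)@a
    print(n,len(Q),c.round(1),"axis",a.round(3),"ext",t.min().round(1),t.max().round(1),"mid",(c+a*(np.percentile(t,1)+np.percentile(t,99))/2).round(1),"maxz",Q[:,2].max())
d=np.load("top0.npz");P,F=d["P"],d["F"]
# lever/press column profile: points of press high
m=np.zeros(F.shape[:2],bool);m[170:270,300:365]=1
Q=P[m&(P[...,2]>150)]
print("press>150 bounds",Q.min(0),Q.max(0))
m2=np.zeros_like(m);m2[180:265,300:365]=1
B=P[m2&(P[...,2]>5)&(P[...,2]<30)].astype(np.float32)
print("base rect",cv2.minAreaRect(B[:,:2].copy()),np.median(B[:,2]))
d=np.load("side0.npz");P,F=d["P"],d["F"]
L=F[262:292,305:345].astype(int);Pl=P[262:292,305:345]
q=(L.min(-1)>150)&(Pl[...,2]>95)&(Pl[...,2]<135)
print("lid",q.sum(),Pl[q].mean(0),Pl[q].min(0),Pl[q].max(0))
```

```text
side 714 [ 429.8 -212.7  331. ] axis [ 0.923 -0.214 -0.321] ext -43.5 49.2 mid [ 432.2 -213.2  330.2] maxz 350.79720798104916
top 399 [ 434.4 -206.5  331.6] axis [ 0.923 -0.185 -0.337] ext -45.3 50.9 mid [ 435.7 -206.7  331.2] maxz 349.38452744777646
press>150 bounds [ 490.71230945 -287.35620586  150.46127928] [ 719.66479666 -196.87787727  311.24065389]
base rect ((624.6389770507812, -251.68727111816406), (194.10882568359375, 255.03761291503906), 89.92280578613281) 19.109661
lid 38 [ 583.69622996 -224.11780641  122.73062624] [ 575.42038109 -237.30246509  114.21615795] [ 593.89687476 -211.50199412  126.00857781]
```

>>> servo_tool([
  [[0,0,0.54,0,0,0,0],[0,0,0.54,0,0,0,0],[0,0,0.54,0,0,0,0],[0,0,0.54,0,0,0,0],[0,0,0.54,0,0,0,0],[0,0,0.54,0,0,0,0],[0.412,-0.672,0.54,0,0,0,0],[0.412,-0.672,0.54,0,0,0,0],[0.412,-0.672,0.54,0,0,0,0],[0.412,-0.672,0.54,0,0,0,0]],
], newtons=25)

```text
clock: 1.1
eef_pos: [229.2, 363.5, 475.1]
eef_rot: [-3.141, -0.0, 2.914]
wrist_force: [1.0, 1.3, 0.2]
finger_gap: 94.3
finger_force: 0.0
```

>>> servo_tool([
  [[0.3,-0.93,0,0,0,0,0],[0.3,-0.93,0,0,0,0,0],[0.3,-0.93,0,0,0,0,0],[0.3,-0.93,0,0,0,0,0],[0.3,-0.93,0,0,0,0,0],[0.3,-0.93,0,0,0,0,0],[0.3,-0.93,0,0,0,0,0],[0.3,-0.93,0,0,0,0,0],[0.3,-0.93,0,0,0,0,0],[0.3,-0.93,0,0,0,0,0]],
])

```text
clock: 2.1
eef_pos: [378.8, -102.4, 475.1]
eef_rot: [-3.142, -0.001, 2.912]
wrist_force: [0.2, 0.9, 0.9]
finger_gap: 93.5
finger_force: 0.0
```

>>> servo_tool([
  [[0.168,-0.22,-0.138,0.022,0.109,0.009,0],[0.168,-0.22,-0.138,0.022,0.109,0.009,0],[0.168,-0.22,-0.138,0.022,0.109,0.009,0],[0.168,-0.22,-0.138,0.022,0.109,0.009,0],[0.168,-0.22,-0.138,0.022,0.109,0.009,0],[0.168,-0.22,-0.138,0.022,0.109,0.009,0],[0.168,-0.22,-0.138,0.022,0.109,0.009,0]],
])

```text
clock: 2.8
eef_pos: [462.0, -208.7, 409.1]
eef_rot: [-3.135, -0.344, 2.942]
wrist_force: [0.4, -0.4, 0.6]
finger_gap: 93.9
finger_force: 0.0
```

Run:
```python
from h import *
from scipy.spatial.transform import Rotation as R
c=manip.camera("side"); cv2.imwrite("pics/side1.png",c["frame"][...,::-1])
s=manip.read_state(); M=R.from_euler("xyz",s["eef_rot"]).as_matrix()
print(s["eef_pos"],s["joints"].round(2)); print(M.round(3))
a=np.array([.92,-.19,-.342])
g=np.array([432,-206,321.]);print("grasp shift",(g+19*M[:,2]-s["eef_pos"]), "tooly.a",M[:,1]@a,"toolz.a",M[:,2]@a)
```

```text
[ 462.00195391 -208.73091504  408.99353243] [-0.45  0.36  1.02 -0.1   2.09 -1.86]
[[-0.923  0.196 -0.332]
 [ 0.187  0.981  0.061]
 [ 0.338 -0.006 -0.941]]
grasp shift [ -36.31623898    3.88440684 -105.87646453] tooly.a -0.003616258956713293 toolz.a 0.004613530208812226
```

View pics/side1.png

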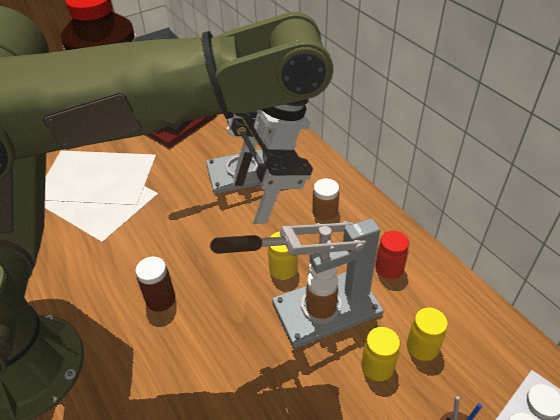

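The open gripper (side px ~(268,200)) is lined up above the black grip at (236,244). I'll descend along the tool axis.

>>> servo_tool([
  [[-0.018,0.002,-0.053,0,0,0,0],[-0.037,0.004,-0.106,0,0,0,0],[-0.055,0.006,-0.159,0,0,0,0],[-0.073,0.008,-0.212,0,0,0,0],[-0.073,0.008,-0.212,0,0,0,0],[-0.073,0.008,-0.212,0,0,0,0]],
])

```text
clock: 3.45
eef_pos: [426.4, -205.5, 302.5]
eef_rot: [-3.136, -0.347, 2.941]
wrist_force: [1.1, -1.0, -0.2]
finger_gap: 93.9
finger_force: 0.0
```

>>> servo_tool([
  [[0,0,0,0,0,0,1],[0,0,0,0,0,0,1],[0,0,0,0,0,0,1],[0,0,0,0,0,0,1],[0,0,0,0,0,0,1],[0,0,0,0,0,0,1],[0,0,0,0,0,0,1],[0,0,0,0,0,0,1]],
], newtons=25)

```text
clock: 4.25
eef_pos: [426.2, -205.7, 300.4]
eef_rot: [-3.136, -0.349, 2.941]
wrist_force: [-0.9, 0.5, -0.4]
finger_gap: 33.4
finger_force: 0.0
```

Run:
```python
from h import *
from scipy.spatial.transform import Rotation as R
c=manip.camera("side"); cv2.imwrite("pics/side2.png",cv2.resize(c["frame"][150:350,150:420,::-1],None,fx=2.5,fy=2.5))
s=manip.read_state(); R0=R.from_euler("xyz",s["eef_rot"])
M=R0.as_matrix(); print(s["eef_pos"],s["wrist_force"],s["finger_gap"],s["finger_force"],s["moment"])
# row table: lever rotates -th about tool y (hinge axis), hinge 250 along lever
h=np.array([.2,.98,0]);h/=np.linalg.norm(h); tcp=s["eef_pos"]
g=tcp-19*M[:,2]; x=np.cross(h,-M[:,2]); x=np.array([.92,-.19,-.342]);x/=np.linalg.norm(x)
H=g+250*x; print("grip",g,"hinge",H)
for th in np.arange(0.1,.81,.1):
    r=R.from_rotvec(-th*h); p=H+r.apply(tcp-H)
    print(round(th,2),((p-tcp)/500).round(4),(-th*h/np.pi).round(4))
```

```text
[ 426.22903723 -205.73929774  300.4212185 ] [0.38441805 0.09524709 0.04013859] 29.35605793009205 0.0 [-0.01923569 -0.15129755  0.0063218 ]
grip [ 432.62285525 -206.93515854  318.27308137] hinge [ 662.68452004 -254.44789366  232.75015815]
0.1 [-0.0109  0.0022 -0.0489] [-0.0064 -0.0312 -0.    ]
0.2 [-0.0169  0.0035 -0.0986] [-0.0127 -0.0624 -0.    ]
0.3 [-0.0181  0.0037 -0.1487] [-0.0191 -0.0936 -0.    ]
0.4 [-0.0143  0.0029 -0.1987] [-0.0255 -0.1248 -0.    ]
0.5 [-0.0057  0.0012 -0.2481] [-0.0318 -0.1559 -0.    ]
0.6 [ 0.0078 -0.0016 -0.2963] [-0.0382 -0.1871 -0.    ]
0.7 [ 0.0258 -0.0053 -0.3429] [-0.0446 -0.2183 -0.    ]
0.8 [ 0.0484 -0.0099 -0.3874] [-0.0509 -0.2495 -0.    ]
```

View pics/side2.png

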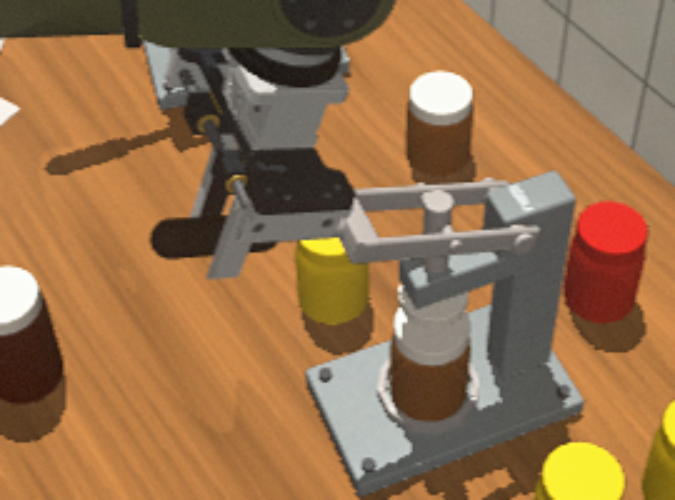

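The fingers straddle the black grip (crop ~(225,235)) near its middle and are almost shut on it. I'll finish closing.

>>> servo_tool([
  [[0,0,0,0,0,0,1],[0,0,0,0,0,0,1],[0,0,0,0,0,0,1],[0,0,0,0,0,0,1]],
], newtons=25)

```text
clock: 4.7
eef_pos: [426.4, -205.1, 300.4]
eef_rot: [-3.138, -0.349, 2.942]
wrist_force: [1.2, 5.4, 0.3]
finger_gap: 27.3
finger_force: 25.0
```

>>> servo_tool([
  [[-0.006,0.001,-0.024,-0.003,-0.0155,0,1],[-0.011,0.002,-0.049,-0.006,-0.031,0,1],[-0.0143,0.003,-0.074,-0.0095,-0.047,0,1],[-0.017,0.0035,-0.0985,-0.0127,-0.0624,0,1],[-0.018,0.0037,-0.1235,-0.016,-0.078,0,1],[-0.0181,0.0037,-0.1487,-0.019,-0.0936,0,1],[-0.0165,0.0034,-0.1737,-0.022,-0.109,0,1],[-0.0143,0.0029,-0.1987,-0.0255,-0.1248,0,1],[-0.0143,0.0029,-0.1987,-0.0255,-0.1248,0,1]],
])

```text
clock: 5.6
eef_pos: [420.2, -203.9, 201.4]
eef_rot: [-3.137, 0.057, 2.941]
wrist_force: [7.0, 4.7, 8.1]
finger_gap: 27.2
finger_force: 25.0
```

>>> servo_tool([
  [[0.004,-0.001,-0.012,-0.0016,-0.008,0,1],[0.007,-0.0015,-0.025,-0.003,-0.0156,0,1],[0.011,-0.002,-0.037,-0.005,-0.0235,0,1],[0.0145,-0.003,-0.0494,-0.0064,-0.031,0,1],[0.018,-0.0035,-0.062,-0.008,-0.039,0,1],[0.022,-0.0045,-0.074,-0.0095,-0.047,0,1],[0.025,-0.005,-0.086,-0.011,-0.055,0,1],[0.028,-0.0055,-0.0976,-0.0127,-0.0624,0,1]],
], newtons=50)

```text
clock: 6.4
eef_pos: [431.9, -206.2, 151.7]
eef_rot: [-3.137, 0.248, 2.941]
wrist_force: [-11.3, 6.4, 8.1]
finger_gap: 27.0
finger_force: 50.0
```

```bash
cat > look.py <<'E'
from h import *
import sys
c=manip.camera("side"); cv2.imwrite(f"pics/{sys.argv[1]}.png",cv2.resize(c["frame"][150:350,150:420,::-1],None,fx=2.5,fy=2.5))
P=pts(c);F=c["frame"].astype(int)
# lid/ram white points near jar axis
L=F[255:300,295:345];Q=P[255:300,295:345];q=(L.min(-1)>140)&(Q[...,2]>60)&(Q[...,2]<200)
print("white z pct",np.nanpercentile(Q[q][:,2],[2,10,25,50,75,90,98]).round(1),q.sum())
s=manip.read_state();print(s["clock"],s["eef_pos"].round(1),s["wrist_force"].round(1),s["moment"].round(2),s["finger_gap"])
E
python3 look.py s3
```

```text
white z pct [ 95.5 117.9 121.9 130.1 131.6 133.9 153. ] 108
6.45 [ 432.  -206.2  151.1] [-10.4   5.    5.8] [0.96 1.29 0.24] 26.632256991607107
```

View pics/s3.png

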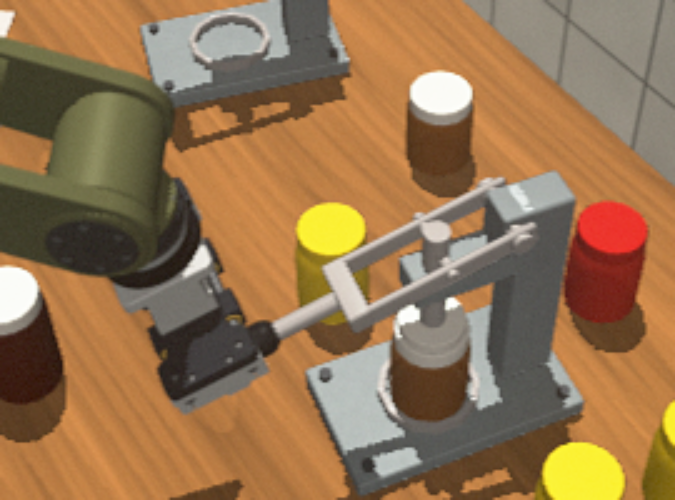

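The ram (crop (430,310)) is on the lid, and the lever slopes down to the grip. I'll continue gently to the hard stop.

>>> servo_tool([
  [[0.001,0,-0.007,-0.001,-0.005,0,1],[0.0035,-0.0005,-0.014,-0.002,-0.0095,0,1],[0.006,-0.001,-0.021,-0.003,-0.014,0,1],[0.008,-0.0015,-0.028,-0.004,-0.0187,0,1],[0.01,-0.002,-0.033,-0.0045,-0.022,0,1]],
])

```text
clock: 6.95
eef_pos: [437.9, -207.5, 136.0]
eef_rot: [-3.137, 0.322, 2.942]
wrist_force: [-5.3, 7.2, 8.9]
finger_gap: 27.0
finger_force: 50.0
```

>>> servo_tool([
  [[0.002,-0.0004,-0.005,-0.0006,-0.003,0,1],[0.004,-0.0008,-0.01,-0.0013,-0.0065,0,1],[0.006,-0.0012,-0.014,-0.0019,-0.0095,0,1]],
])

```text
clock: 7.25
eef_pos: [441.0, -208.1, 129.1]
eef_rot: [-3.137, 0.352, 2.941]
wrist_force: [-6.7, 8.0, 9.7]
finger_gap: 27.0
finger_force: 50.0
```

```bash
python3 look.py s4
```

```text
white z pct [ 96.8 113.  123.6 124.8 127.  197.1 199.6] 121
7.3 [ 441.1 -208.1  128.9] [-4.9  7.1  9.5] [1.21 0.45 0.4 ] 26.916776102004302
```

>>> servo_tool([
  [[0.002,-0.0004,-0.004,-0.0006,-0.003,0,1],[0.0035,-0.0008,-0.008,-0.0012,-0.006,0,1],[0.0035,-0.0008,-0.008,-0.0012,-0.006,0,1]],
])

```text
clock: 7.6
eef_pos: [442.6, -208.4, 125.8]
eef_rot: [-3.137, 0.371, 2.942]
wrist_force: [-18.2, 11.9, 25.0]
finger_gap: 27.1
finger_force: 50.0
```

>>> servo_tool([
  [[0.0005,-0.0002,-0.003,-0.0004,-0.002,0,1],[0.001,-0.0003,-0.006,-0.0008,-0.004,0,1],[0.001,-0.0003,-0.006,-0.0008,-0.004,0,1]],
])

```text
clock: 7.9
eef_pos: [443.7, -208.7, 123.9]
eef_rot: [-3.136, 0.386, 2.942]
wrist_force: [-22.4, 16.0, 35.8]
finger_gap: 27.0
finger_force: 50.0
```

```bash
python3 look.py s5
```

```text
white z pct [108.2 113.6 123.2 126.2 195.5 197.8 199.5] 142
7.95 [ 443.7 -208.7  124. ] [-21.6  17.   36.2] [2.28 1.44 0.77] 26.755693168560875
```

View pics/s5.png

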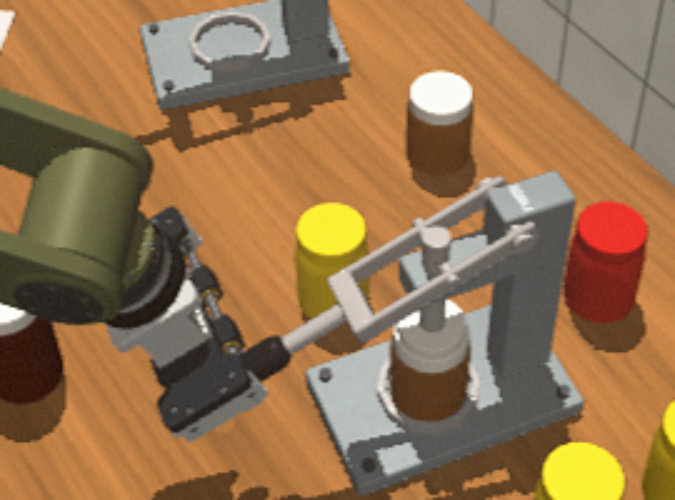

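```bash
cat > lid.py <<'E'
from h import *
c=manip.camera("side");P=pts(c);F=c["frame"].astype(int)
d=np.load("side0.npz")
for p,f in((d["P"],d["F"].astype(int)),(P,F)):
    Q=p[255:300,295:345];L=f[255:300,295:345];m=(L.min(-1)>165)&(L.max(-1)-L.min(-1)<45)&(Q[...,2]<140)&(Q[...,2]>100)
    ys,xs=np.nonzero(m);print(m.sum());print(np.c_[ys+255,xs+295,Q[m].round(0)][::4].astype(int).tolist())
E
python3 lid.py
```

```text
37
[[273, 310, 594, -212, 120], [275, 310, 589, -218, 124], [276, 310, 589, -218, 121], [277, 310, 587, -221, 121], [278, 309, 584, -222, 122], [279, 308, 581, -222, 121], [280, 309, 581, -226, 121], [281, 310, 580, -231, 124], [283, 308, 578, -227, 114], [284, 310, 575, -237, 125]]
66
[[270, 329, 630, -230, 124], [272, 329, 627, -235, 124], [273, 329, 625, -238, 126], [273, 333, 632, -242, 125], [274, 332, 629, -243, 125], [275, 317, 601, -227, 125], [275, 332, 628, -244, 124], [276, 317, 601, -227, 121], [277, 313, 592, -225, 123], [277, 317, 597, -232, 126], [278, 314, 591, -231, 127], [279, 309, 586, -219, 113], [279, 313, 590, -229, 121], [280, 308, 584, -219, 111], [280, 312, 585, -231, 124], [283, 308, 579, -226, 112], [285, 308, 577, -229, 110]]
```

>>> servo_tool([
  [[0.001,-0.0003,-0.003,0,0,0,1],[0.0015,-0.0005,-0.005,0,0,0,1],[0.0015,-0.0005,-0.005,0,0,0,1]],
])

```text
clock: 8.3
eef_pos: [444.5, -208.9, 122.0]
eef_rot: [-3.136, 0.386, 2.942]
wrist_force: [-29.9, 18.9, 46.8]
finger_gap: 27.1
finger_force: 50.0
```

The lid's rim has dropped from about 121 to 112 mm, with firm force, so it is home. I'll hold, then ease off.

>>> servo_tool([
  [[0,0,0,0,0,0,1],[0,0,0,0,0,0,1],[0,0,0,0,0,0,1],[0,0,0,0,0,0,1],[0,0,0,0,0,0,1],[0,0,0,0,0,0,1],[-0.0025,0.0005,0.005,0.0005,0.0026,0,1],[-0.005,0.001,0.01,0.001,0.0052,0,1],[-0.0075,0.0015,0.015,0.0015,0.0078,0,1],[-0.0099,0.0021,0.0194,0.002,0.0104,0,1]],
])

```text
clock: 9.3
eef_pos: [440.3, -208.0, 130.7]
eef_rot: [-3.136, 0.354, 2.942]
wrist_force: [5.2, 9.4, 10.5]
finger_gap: 27.1
finger_force: 50.0
```

>>> servo_tool([
  [[-0.0036,0.0007,0.0093,0.0013,0.0062,0,1],[-0.0072,0.0015,0.0186,0.0026,0.0125,0,1],[-0.0108,0.0022,0.028,0.0038,0.0187,0,1],[-0.0144,0.003,0.0373,0.0051,0.025,0,1],[-0.018,0.0037,0.0466,0.0064,0.0312,0,1],[-0.0207,0.0043,0.0562,0.0077,0.0374,0,1],[-0.0234,0.0048,0.0659,0.009,0.0437,0,1],[-0.0261,0.0054,0.0755,0.0102,0.0499,0,1],[-0.0288,0.0059,0.0852,0.0115,0.0562,0,1],[-0.0315,0.0065,0.0948,0.0128,0.0624,0,1]],
])

```text
clock: 10.3
eef_pos: [424.5, -204.8, 177.8]
eef_rot: [-3.136, 0.153, 2.942]
wrist_force: [6.5, 6.6, 7.4]
finger_gap: 26.9
finger_force: 50.0
```

>>> servo_tool([
  [[-0.0017,0.0003,0.0099,0.0013,0.0062,0,1],[-0.0034,0.0007,0.0198,0.0025,0.0124,0,1],[-0.0052,0.001,0.0296,0.0038,0.0187,0,1],[-0.0069,0.0014,0.0395,0.005,0.0249,0,1],[-0.0086,0.0017,0.0494,0.0063,0.0311,0,1],[-0.0094,0.0019,0.0594,0.0076,0.0373,0,1],[-0.0101,0.002,0.0694,0.0089,0.0436,0,1],[-0.0109,0.0022,0.0794,0.0101,0.0498,0,1],[-0.0116,0.0024,0.0894,0.0114,0.0561,0,1],[-0.0124,0.0025,0.0994,0.0127,0.0623,0,1]],
])

```text
clock: 11.3
eef_pos: [418.1, -203.5, 227.1]
eef_rot: [-3.137, -0.047, 2.942]
wrist_force: [6.4, 5.7, 4.6]
finger_gap: 26.9
finger_force: 50.0
```

>>> servo_tool([
  [[0.0002,0,0.01,0.0013,0.0062,0,1],[0.0005,-0.0001,0.02,0.0026,0.0125,0,1],[0.0007,-0.0001,0.03,0.0038,0.0187,0,1],[0.001,-0.0002,0.04,0.0051,0.025,0,1],[0.0012,-0.0002,0.0501,0.0064,0.0312,0,1],[0.0024,-0.0005,0.06,0.0077,0.0374,0,1],[0.0036,-0.0007,0.07,0.0089,0.0437,0,1],[0.0048,-0.001,0.08,0.0102,0.0499,0,1],[0.006,-0.0013,0.09,0.0114,0.0562,0,1],[0.0072,-0.0015,0.0998,0.0127,0.0624,0,1]],
])

```text
clock: 12.3
eef_pos: [421.3, -204.1, 276.6]
eef_rot: [-3.137, -0.249, 2.942]
wrist_force: [5.1, 2.7, 2.8]
finger_gap: 26.9
finger_force: 50.0
```

>>> servo_tool([
  [[0.0018,-0.0004,0.0082,0.0011,0.0052,0,1],[0.0036,-0.0007,0.0163,0.0021,0.0104,0,1],[0.0055,-0.0011,0.0245,0.0032,0.0156,0,1],[0.0073,-0.0015,0.0326,0.0043,0.0208,0,1],[0.0091,-0.0018,0.0408,0.0053,0.026,0,1],[0.0096,-0.002,0.043,0.0056,0.0275,0,1],[0.01,-0.0021,0.045,0.006,0.029,0,1],[0.01,-0.0021,0.045,0.006,0.029,0,1]],
])

```text
clock: 13.1
eef_pos: [426.0, -205.0, 299.0]
eef_rot: [-3.138, -0.342, 2.942]
wrist_force: [0.8, 5.6, 3.6]
finger_gap: 26.8
finger_force: 50.0
```

>>> servo_tool([
  [[0.0005,0,0.002,0.0003,0.0015,0,1],[0.001,0,0.004,0.0005,0.003,0,1],[0.0013,0,0.006,0.0005,0.003,0,1],[0.0013,0,0.006,0.0005,0.003,0,1]],
])

```text
clock: 13.5
eef_pos: [426.4, -205.1, 300.7]
eef_rot: [-3.138, -0.354, 2.942]
wrist_force: [-0.4, 4.5, -5.0]
finger_gap: 26.8
finger_force: 50.0
```

The force has reversed (−5 N), so the lever is against its upper stop. Now I release.

>>> servo_tool([
  [[0,0,0,0,0,0,0],[0,0,0,0,0,0,0],[0,0,0,0,0,0,0],[0,0,0,0,0,0,0],[0,0,0,0,0,0,0],[0,0,0,0,0,0,0],[0,0,0,0,0,0,0],[0,0,0,0,0,0,0]],
])

```text
clock: 14.3
eef_pos: [426.5, -205.7, 301.5]
eef_rot: [-3.136, -0.352, 2.941]
wrist_force: [0.2, 0.1, 0.2]
finger_gap: 87.5
finger_force: 0.0
```

Back away along the tool axis, then move clear and check.

>>> servo_tool([
  [[0.018,-0.002,0.053,0,0,0,0],[0.036,-0.004,0.106,0,0,0,0],[0.055,-0.006,0.159,0,0,0,0],[0.073,-0.008,0.212,0,0,0,0],[0.073,-0.008,0.28,0,0,0,0],[0,0.2,0.36,0,0,0,0],[0,0.2,0.36,0,0,0,0],[0,0.2,0.36,0,0,0,0],[0,0.2,0.36,0,0,0,0],[0,0.2,0.36,0,0,0,0]],
])

```text
clock: 15.3
eef_pos: [426.7, -106.2, 480.9]
eef_rot: [-3.136, -0.352, 2.941]
wrist_force: [0.8, -0.7, -0.7]
finger_gap: 93.9
finger_force: 0.0
```

```bash
python3 lid.py; python3 look.py s6
```

```text
37
[[273, 310, 594, -212, 120], [275, 310, 589, -218, 124], [276, 310, 589, -218, 121], [277, 310, 587, -221, 121], [278, 309, 584, -222, 122], [279, 308, 581, -222, 121], [280, 309, 581, -226, 121], [281, 310, 580, -231, 124], [283, 308, 578, -227, 114], [284, 310, 575, -237, 125]]
68
[[275, 311, 596, -212, 112], [276, 335, 636, -245, 115], [277, 312, 595, -218, 113], [278, 309, 588, -217, 113], [278, 313, 595, -221, 111], [278, 335, 635, -247, 111], [279, 310, 589, -219, 111], [279, 314, 594, -227, 116], [279, 334, 630, -249, 113], [280, 310, 587, -221, 112], [281, 309, 583, -224, 114], [282, 308, 581, -223, 111], [282, 312, 588, -228, 111], [283, 311, 582, -231, 116], [284, 311, 584, -230, 109], [285, 311, 582, -232, 110], [287, 309, 575, -234, 111]]
white z pct [109.8 110.8 111.9 112.7 114.8 154.9 166.3] 82
15.4 [ 426.8 -106.6  480.5] [ 1.2 -0.6 -0.7] [-0.04 -0.19 -0.  ] 93.66873942591506
```

View pics/s6.png

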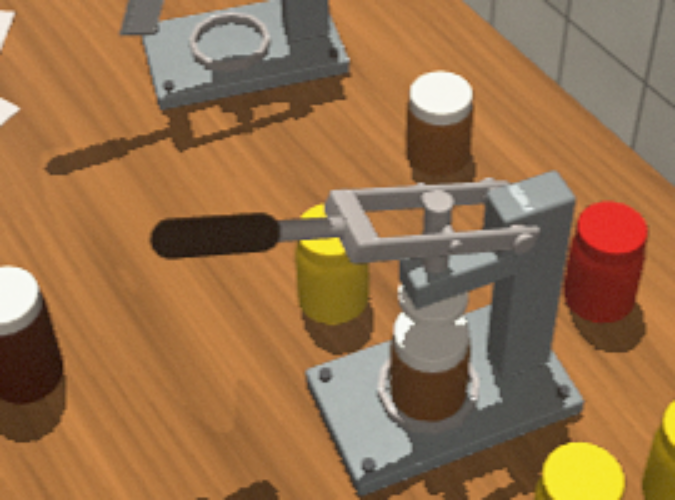

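The lever is back at its rest position (grip at crop (215,235), as at the start). The lid top is now about 112 mm high, which is fully home, and the gripper is clear.

```bash
python3 -c "
from cell import manip
print(manip.sign_off())"
```

```text
the job is handed in; nothing more can be done
None
```

The lid is pressed fully home (top now about 112 mm, from about 121 mm) and was held there for over half a second; I eased the lever back up over about four seconds, let go, left the empty press alone, and handed the job in at about 15 s of the 48 s limit.

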